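# Press a bracket home in a sprung corner fixture

### The arm

A 6-joint arm with a two-finger parallel gripper is mounted at the origin on the work surface. World frame = base frame: x ahead of the robot, y to its left, z up, the work surface at z = 0. Lengths are in m, angles in degrees, forces in N, time in s.
With the tool pointing down it reaches from about 0.4 to 0.825 m from the base axis. Payload 7 kg.
Tool frame: the origin (TCP) lies midway between the tips of the shut fingers; the grasp point (between the pads) lies 19 mm behind it; z points along the fingers, y is the line along which they close (so a half turn about z gives the same grasp; the last joint's range is limited). The gripper opens to 88 mm and grips with 3 to 60 N. Pads are 19 mm wide; open, the fingers measure 130 mm over their backs; the gripper's body (78 mm by 193 mm) begins 47 mm behind the grasp point.
Start: joints at [91.679, 20.546, 0.682, 0, -70.136, -16.507], TCP at [0.173, 0.652, 0.227] pointing down, gripper open.
Joint ranges: [-176.03, 176.03], [-82.01, 121.73], [-58.28, 71.71], [-173.87, 95.51], [-174.79, -0.11], [-173.66, 173.66]. Speed limits (degrees/s): [136.94, 136.94, 172.46, 180, 180, 180].

### API

Orientations are given as [roll, pitch, yaw] about the fixed x, y, z axes, in that order (R = Rz(yaw) Ry(pitch) Rx(roll)).
In Python, from plant import ctrl, viewer, close_job gives the robot as it stands. The module is installed in compiled form; this text tells all that it offers.
- The arm moves only by the tool step_arm, never from a script. Its argument "moves" is a list that holds one entry, the list of rows, each a list of 5 numbers: the shift along the world's x, y, z in cm, then the turn about the world's z in rad, then the finger opening in cm, from 0 to 8.76. In form: [[[tx, ty, tz, twist, grip], ...]]. A call has 1 to 10 rows; each row shifts and turns the commanded pose from where the row before left it; what a row does not reach is not made up. A row lasts 1/10 s, in which the tool goes at most 50 mm and 8.59 degrees, less where a joint would pass 70% of its speed; a pose out of reach is approached as far as the arm can. A call with a gripper value outside its range is refused whole. The fingers move at their own pace and stop on an object; the grip force is fixed at half the most. Time passes only in rows, so rows that do not move let the fingers close. It gives the time, the measured TCP pose, the force, the opening and the grip force at its end, in the units of the state.
- ctrl.get_obs(): the state, without advancing time (a new reading comes with each control period).
- viewer.snapshot(name): name is "scene" or "top"; returns (picture, depth): 420x560x3 uint8, blue, green, red; 420x560 float32, m along the optical axis (not along the pixel's ray), 0 where there is no reading.
- viewer.camera_info(name): a dict with "camera_matrix" (3x3 intrinsics, pixels), "k1" (the pictures are not rectified: a ray, as slopes to the right and down, at radius r is drawn at 1 + k1 r^2 times it, then the intrinsics apply), "eye" and "orientation" of the camera in the world. Camera axes: x right, y down, z forward; pixel columns grow to the right and rows downward; lengths in m; the calibration is good to about 2 mm. A picture is of the moment at which its call begins. camera_info takes no time and is no camera call.
- close_job(): hands the job in; it is judged then, once.
The state is a dict: "clock": time; "joint_pos": joint angles; "qvel": joint speeds; "tau": joint torques, N m; "tool_pos": TCP position; "orientation": TCP orientation; "force": force on the tool from outside, world axes, zero at the start; "moment": the same for the moment, N m; "opening": finger opening in m; "gripper_force": force on a finger pad.
Only numpy, scipy, OpenCV 4.12 (cv2) and the standard library are available. Lean on these libraries where they do the work, as an engineer would, in place of code of your own. Each camera call takes 0.05 s, during which the arm holds its last target. There are 200 camera calls.

### The job

Pick up the aluminium T bracket and stand it flat on the bed of the corner fixture, its foot's long side against the long fixed fence. Keeping it pressed against that fence, then slide it along into the sprung end fence until you feel that fence come up solid against its stop. Finish holding it there in the gripper, foot flat on the bed and pressed firmly against both fences at once: do not let go, as the spring would push it back out; leave the other things on the bench alone.

Things in the scene. Friction and masses are not known exactly. Their poses are not given: they have to be found in the camera images.
- bracket_mid (a point): Centre of the loose aluminium bracket, an upside-down T: foot 80 x 60 x 14 mm with four holes; along its middle a web 80 long, 14 thick, 48 high (62 mm in all). About 0.25 to 0.42 kg. Point is 31 mm above the underside; x along the web, y across it, z up. Either way round will do. Grip the web across its 14 mm, fingertips above the foot.
- jig: Fixture fixed to the bench: dark steel bed plate 220 (x) x 180 (y) x 12 mm with two steel fences. Origin at the centre of its underside, z up. Long fence along its +y side, end fence across it near the +x end. Block behind the end fence is the solid stop: x 84 to 102, y -45 to 55 mm, top 48 mm up. Open towards -x and -y.
- long_fence: Fixed long fence: rigid steel bar 180 (x) x 18 (y) x 18 mm on the bed. Origin at the centre of its underside, at bed x = -12, y = 59 mm; axes as the bed's. Its working face is its -y face, 9 mm from its origin (bed y = 50 mm). Top 30 mm above the bench.
- end_fence (a joint): Travel of the sprung end fence, m: 0 at rest, 0.012 solid against its stop. Steel plate 10 (x) x 78 (y) x 40 mm on the bed, sliding along bed +x. Working face is its -x face: bed x = 50 mm at rest, 62 when home, y -32 to 46 mm; top 53 mm above the bench. Spring pushes back 3 N at rest to 6 N when home, then it is rigid.
- corner (a point): Point on the bed top where the two working faces meet when the end fence is home: bed x = 62, y = 50 mm, 12 mm above the bench. Same axes as the bed. The bracket's centre, when home, lies 40 mm to -x, 30 mm to -y and 31 mm above it.
- offcut: Bystander: a plain aluminium block 50 x 40 x 30 mm on the bench. Origin at the centre of its underside. Leave it alone.
- screwdriver: Bystander: a screwdriver, about 200 mm long, lying on the bench. Leave it alone.

How it is judged (in metres and radians):
On the way, in this order (a step that is already met when the one before it is completed fails the run):
1. the bracket stands flat on the bed, pressed along the long fence, the end fence not yet pushed home (contact force between bracket and long_fence above 1 N and angle between the x axis of bracket_mid and the x axis of corner, either way round below 0.08 rad and angle between bracket_mid's own z axis and vertical below 0.08 rad and z of bracket_mid in the frame of corner below 0.036 m and value of joint end_fence below 0.009 m), for 0.1 s.
2. the bracket is pressed against both fences, the end fence solid against its stop (contact force between bracket and long_fence above 1 N and contact force between bracket and end_fence above 4 N and value of joint end_fence above 0.0105 m), for 0.2 s.
At the end, for the whole second after the job is handed in: Bracket on the bed (within 3 mm, tilt < 0.06 rad), within 0.05 rad of the long fence's line, 3 mm across and 4 mm along of its home place; over 1 N on the long fence, over 4 N on the end fence, that fence 10.5 of 12 mm in or more; fingers still holding it, at rest (all of step 2 and contact force between the fingers and bracket above 2 N and angle between the x axis of bracket_mid and the x axis of corner, either way round below 0.05 rad and angle between bracket_mid's own z axis and vertical below 0.06 rad and z of bracket_mid in the frame of corner below 0.034 m and y of bracket_mid in the frame of corner between -0.033 and -0.027 m and x of bracket_mid in the frame of corner above -0.044 m and linear speed of bracket below 0.02 m/s); the arm keeps its last pose, push and grip.
It fails at once if the offcut is disturbed (distance of offcut from where it was at the start of the episode above 0.03 m).
It fails at once if the screwdriver is disturbed (distance of screwdriver from where it was at the start of the episode above 0.03 m).
It also fails if it takes over 58 s, if anything falls off the work surface, if the arm or the gripper's body presses on something with over 40 N, if the wrist force passes 120 N, or if a joint passes its speed limit or range.

## Working session

There is one attempt and no reset: what is moved stays moved. The work goes in short steps, Python scripts to look and compute and a tool call to move; the robot and the scene stay as the last step left them, time stands still between calls to the robot, and variables do not carry over. Pictures are saved under pics/ and viewed, at most 10 in all, crops included, and the job is handed in when it is done.

Besides the shell and the picture viewer there is one more tool, called after ">>>" as name([rows], argument=value, ...), one row to a line, values as JSON. step_arm: Moves the arm, as the interface text tells. Its arguments: {"type":"object","properties":{"moves":{"type":"array","items":{"type":"array","items":{"type":"array","items":{"type":"number"}}}}},"required":["moves"]}

```bash
mkdir -p pics
cat > h.py <<'E'
import numpy as np,cv2
from scipy.spatial.transform import Rotation as R
from plant import ctrl,viewer,close_job
def rot(o):
    o=np.array(o,float)
    if o.shape==(3,3): return o
    if o.size==4: return None
    return R.from_euler('xyz',o,degrees=True).as_matrix()
def cloud(name,depth):
    i=viewer.camera_info(name);K=np.array(i['camera_matrix'],float);k=i['k1']
    h,w=depth.shape;u,v=np.meshgrid(np.arange(w),np.arange(h))
    dx=(u-K[0,2])/K[0,0];dy=(v-K[1,2])/K[1,1]
    x,y=dx.copy(),dy.copy()
    for _ in range(15):
        s=1+k*(x*x+y*y);x,y=dx/s,dy/s
    ray=np.stack([x,y,np.ones_like(x)],-1)
    Rm=rot(i['orientation']);return ray*depth[...,None]@Rm.T+np.array(i['eye']),ray@Rm.T,np.array(i['eye'])
E
python3 - <<'E'
from h import *
for n in('top','scene'):
    print(viewer.camera_info(n))
    p,d=viewer.snapshot(n);cv2.imwrite(f'pics/{n}0.png',p);np.save(f'{n}0.npy',d)
print(ctrl.get_obs())
E
```

```text
{'camera_matrix': array([[426.75061519,   0.        , 279.44204754],
       [  0.        , 426.75061519, 211.03360801],
       [  0.        ,   0.        ,   1.        ]]), 'k1': -0.04937571466981916, 'eye': array([ 0.39819939, -0.01805954,  1.20852849]), 'orientation': array([-171.60554796,   -0.17925883,  -91.54718741])}
{'camera_matrix': array([[424.95362684,   0.        , 283.50892197],
       [  0.        , 424.95362684, 214.67259256],
       [  0.        ,   0.        ,   1.        ]]), 'k1': -0.048419706120125014, 'eye': array([ 1.37425014, -0.14979294,  0.86057033]), 'orientation': array([-134.24527027,   -0.84721428,   80.71145131])}
{'clock': 0.1, 'joint_pos': array([ 9.16802114e+01,  2.05884776e+01,  6.40290846e-01, -1.90112453e-02,
       -7.01361201e+01, -1.65066242e+01]), 'qvel': array([-0.01283613,  0.03339432,  0.09869578,  0.02835968, -0.06147735,
        0.05241144]), 'tau': array([-1.81586369e-03, -5.84164274e+01,  2.93750793e+01,  7.01568648e+00,
        1.01079335e-02, -6.30680302e-05]), 'tool_pos': array([0.1726359 , 0.65210366, 0.22570906]), 'orientation': array([ 1.79914089e+02, -6.81995108e-03, -1.48328806e+01]), 'force': array([-0.36267109,  0.85345885,  0.41508686]), 'moment': array([ 0.00421879, -0.03278033,  0.01229829]), 'gripper_force': 0.0, 'opening': 0.08766219092067634}
```

View pics/top0.png

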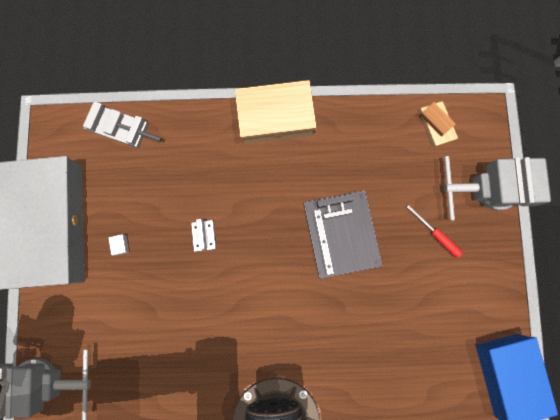

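View pics/scene0.png

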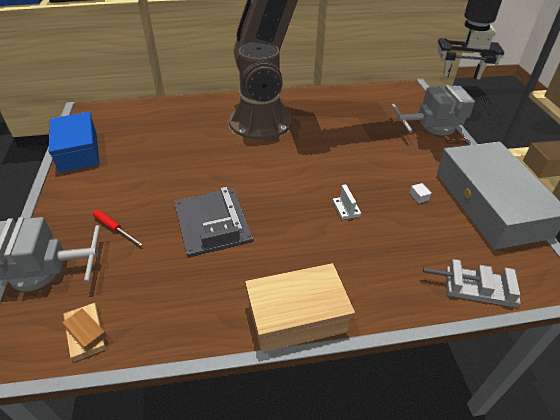

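Top view: bracket at about (203,235). The fixture is at (343,234), with its long fence at (324,241) and end fence at (338,212). The offcut is at (118,244) and the screwdriver at (435,232). Next I'll measure with the depth image.

```bash
cat > m.py <<'E'
from h import *
def rect(P,m):
    q=P[m][:,:2]
    r=cv2.minAreaRect((q*1000).astype(np.float32));return np.round(r[0],1),np.round(r[1],1),round(r[2],1),len(q)
def plane(name,ray,eye,z): return eye+ray*((z-eye[2])/ray[...,2])[...,None]
E
python3 - <<'E'
from m import *
p=cv2.imread('pics/top0.png');d=np.load('top0.npy')
P,ray,eye=cloud('top',d)
v,u=np.mgrid[:420,:560]
g=p.max(2);bright=(p.min(2)>110)
def roi(a,b,c,e):return (u>a)&(u<b)&(v>c)&(v<e)
z=P[...,2]
print('table z',np.median(z[roi(220,290,200,300)]), 'bed z',np.median(z[roi(345,360,230,250)]))
for n,w,lo,hi in [('bracket all',roi(185,222,212,258),.006,.1),('web',roi(185,222,212,258),.045,.08),('bed',roi(295,390,185,285),.006,.1),('longf',roi(305,340,205,280),.024,.036),('tall',roi(310,365,190,225),.04,.07)]:
    m=w&(z>lo)&(z<hi);print(n,rect(P,m),'z',np.percentile(z[m],[5,50,95]).round(4))
# color masks on planes
for n,w,h in [('bracketfoot',roi(185,222,212,258),.014),('longf',roi(312,336,206,280),.03)]:
    m=(w&bright).astype(np.uint8);c=max(cv2.findContours(m,0,2)[0],key=cv2.contourArea)
    mm=np.zeros_like(m);cv2.drawContours(mm,[c],-1,1,-1)
    print(n,rect(plane(n,ray,eye,h),mm>0))
m=(roi(290,395,180,290)&(p[...,2].astype(int)-p[...,0]<18)).astype(np.uint8)
m=cv2.morphologyEx(m,cv2.MORPH_CLOSE,np.ones((5,5)));c=max(cv2.findContours(m,0,2)[0],key=cv2.contourArea)
mm=np.zeros_like(m);cv2.drawContours(mm,[c],-1,1,-1);print('bedcol',rect(plane('',ray,eye,.012),mm>0))
c=np.hstack([cv2.resize(p[205:265,175:235],(400,400)),cv2.resize(p[185:285,295:395],(400,400))]);cv2.imwrite('pics/crop.png',c)
E
```

```text
table z 0.0005141661160621425 bed z 0.01282371594529308
bracket all (array([509.9, 190.3]), array([ 94.3, 111. ]), 83.9, 627) z [0.0103 0.0162 0.064 ]
web (array([511.1, 190.3]), array([77.5, 14.8]), 5.7, 177) z [0.0523 0.0616 0.0657]
bed (array([ 504.1, -206. ]), array([263.3, 278.8]), 88.1, 4974) z [0.0089 0.0134 0.0479]
longf (array([ 491.5, -168.8]), array([183.7,  66.8]), 9.7, 441) z [0.0267 0.0304 0.0345]
tall (array([ 578.6, -184.1]), array([52.7, 99.6]), 10.1, 390) z [0.0423 0.049  0.0558]
bracketfoot (array([514.3, 190.7]), array([90.2, 64.2]), 5.4, 691)
longf (array([ 483.4, -147.7]), array([ 61.6, 194.3]), 87.8, 1489)
bedcol (array([ 506.2, -201.1]), array([217.2, 179.4]), 9.5, 4857)
```

View pics/crop.png

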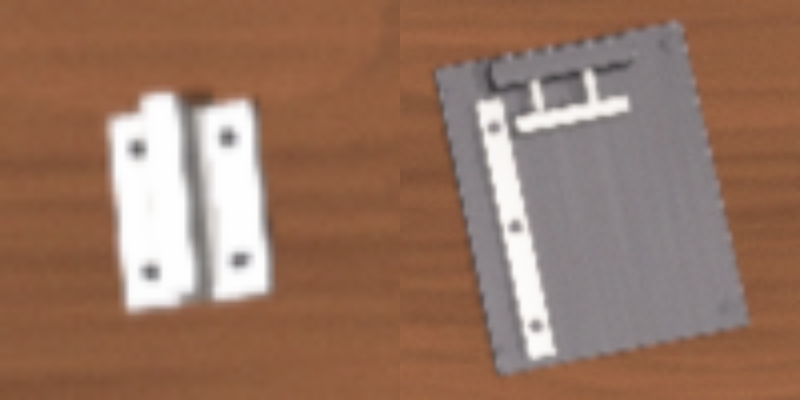

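The bracket is at (0.511, 0.190) with yaw 5.7°. The bed is at (0.506, -0.201) with yaw about 9.7°. Moving to above the bracket.

>>> step_arm([
  [[1,-4,0.8,0.06,8.76],[1,-4,0.8,0.06,8.76],[1,-4,0.8,0.06,8.76],[1,-4,0.8,0.06,8.76],[1,-4,0.8,0.06,8.76],[1,-4,0.8,0.06,8.76]],
])

```text
clock: 0.7
tool_pos: [0.2329, 0.4106, 0.2745]
orientation: [180.0, 0.0, 5.9]
force: [0.3, -0.2, 0.5]
opening: 0.0878
gripper_force: 0.0
```

>>> step_arm([
  [[3.5,-2.8,-1.5,0,8.76],[3.5,-2.8,-1.5,0,8.76],[3.5,-2.8,-1.5,0,8.76],[3.5,-2.8,-1.5,0,8.76],[3.5,-2.8,-1.5,0,8.76],[3.5,-2.8,-1.5,0,8.76],[3.5,-2.8,-1.5,0,8.76],[3.5,-2.8,-1.5,0,8.76],[0,0,0,0,8.76],[0,0,0,0,8.76]],
])

```text
clock: 1.7
tool_pos: [0.5129, 0.1871, 0.1534]
orientation: [179.9, 0.1, 5.6]
force: [-0.5, 0.6, 0.5]
opening: 0.0875
gripper_force: 0.0
```

>>> step_arm([
  [[-0.2,0.3,-2.5,0,8.76],[0,0,-2.5,0,8.76],[0,0,-2.5,0,8.76],[0,0,-2,0,8.76],[0,0,-1.5,0,8.76],[0,0,-1,0,8.76],[0,0,-0.8,0,8.76],[0,0,-0.2,0,8.76],[0,0,0,0,8.76]],
])

```text
clock: 2.6
tool_pos: [0.5108, 0.1919, 0.0249]
orientation: [-180.0, -0.0, 5.8]
force: [-0.7, 0.7, 0.0]
opening: 0.088
gripper_force: 0.0
```

>>> step_arm([
  [[0,0,0,0,5],[0,0,0,0,4],[0,0,0,0,3],[0,0,0,0,2],[0,0,0,0,1],[0,0,0,0,0.5],[0,0,0,0,0.5],[0,0,0,0,0.5],[0,0,0,0,0.5]],
])

```text
clock: 3.5
tool_pos: [0.5107, 0.1915, 0.0245]
orientation: [180.0, 0.0, 5.8]
force: [0.1, 0.1, 0.1]
opening: 0.0209
gripper_force: 0.0
```

>>> step_arm([
  [[0,0,0,0,0.5],[0,0,0,0,0.2],[0,0,0,0,0],[0,0,0,0,0],[0,0,0,0,0]],
])

```text
clock: 4.0
tool_pos: [0.5107, 0.1915, 0.0245]
orientation: [-180.0, 0.0, 5.8]
force: [-0.3, 0.8, -1.0]
opening: 0.0135
gripper_force: 30.0
```

>>> step_arm([
  [[0,0,1,0,0],[0,0,2,0,0],[0,0,2.5,0,0],[0,0,2.5,0,0],[0,-2,0,0,0],[0,-3,0,0,0],[0,-4,0,0.01,0],[0,-4,0,0.01,0],[0,-4,0,0.01,0],[0,-4,0,0.01,0]],
])

```text
clock: 5.0
tool_pos: [0.5101, -0.02, 0.1051]
orientation: [-180.0, 0.0, 8.1]
force: [0.5, 0.6, -3.7]
opening: 0.014
gripper_force: 30.0
```

>>> step_arm([
  [[-0.5,-4,0,0.01,0],[-0.5,-4,0,0.01,0],[-0.5,-4,0,0.01,0],[-0.5,-3,0,0,0],[0,-2,0,0,0],[0,-1,0,0,0],[0,0,0,0,0],[0,0,0,0,0]],
])

```text
clock: 5.8
tool_pos: [0.4906, -0.1982, 0.1046]
orientation: [-180.0, 0.0, 9.8]
force: [-0.2, -0.2, -4.0]
opening: 0.0142
gripper_force: 30.0
```

Run:
```python
from m import *
o=ctrl.get_obs();print(o['tool_pos'],o['orientation'],o['force'])
p,d=viewer.snapshot('scene');q,_=viewer.snapshot('top')
cv2.imwrite('pics/a.png',np.hstack([cv2.resize(p[130:270,150:290],(400,400)),cv2.resize(q[170:290,290:410],(400,400))]))
P,ray,eye=cloud('scene',d);z=P[...,2]
X=P-np.array([.4906,-.1987,0])
m=(abs(X[...,0])<.07)&(abs(X[...,1])<.05)&(z>.065)&(z<.088)&(p.min(2)>110);print(rect(P,m),np.percentile(z[m],[2,50,98]))
```

```text
[ 0.49060342 -0.19819471  0.10463995] [-1.79985666e+02  7.50199868e-03  9.78216683e+00] [-0.20637066 -0.17279002 -4.00978959]
(array([ 526.3, -191.9]), array([ 4.8, 57.2]), 10.0, 34) [0.08190074 0.08582502 0.08783357]
```

View pics/a.png

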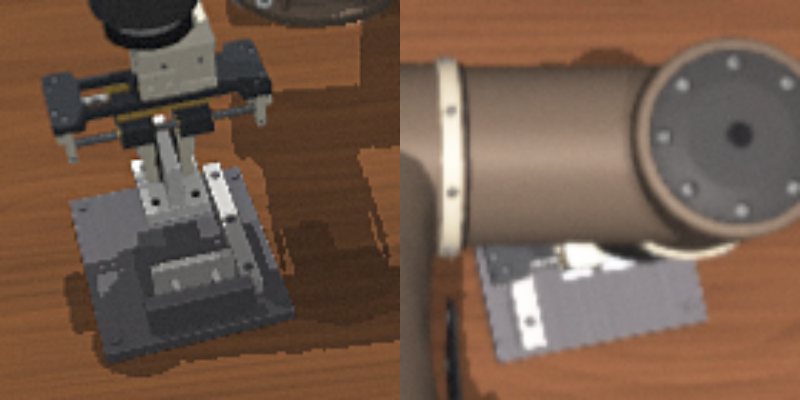

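The bracket is held level above the bed. The end fence is ahead of it and the long fence is to its side. Lowering now.

>>> step_arm([
  [[0,0,-2,0,0],[0,0,-2,0,0],[0,0,-1.3,0,0],[0,0,-0.7,0,0],[0,0,-0.4,0,0],[0,0,-0.2,0,0],[0,0,0,0,0],[0,0,0,0,0]],
])

```text
clock: 6.7
tool_pos: [0.4912, -0.1985, 0.0391]
orientation: [180.0, -0.1, 9.8]
force: [0.4, -0.0, -3.4]
opening: 0.0138
gripper_force: 30.0
```

>>> step_arm([
  [[0,0,-0.1,0,0],[0,0,0,0,0],[0,0,0,0,0]],
])

```text
clock: 7.0
tool_pos: [0.4908, -0.1986, 0.0377]
orientation: [180.0, -0.0, 9.8]
force: [-0.6, -0.2, -2.6]
opening: 0.0141
gripper_force: 30.0
```

>>> step_arm([
  [[0,0,-0.1,0,0],[0,0,0,0,0],[0,0,0,0,0]],
])

```text
clock: 7.3
tool_pos: [0.4907, -0.1985, 0.0365]
orientation: [180.0, 0.0, 9.8]
force: [0.2, -0.5, -3.5]
opening: 0.0141
gripper_force: 30.0
```

>>> step_arm([
  [[0,0,-0.05,0,0],[0,0,0,0,0],[0,0,0,0,0]],
])

```text
clock: 7.6
tool_pos: [0.4908, -0.1985, 0.0365]
orientation: [180.0, -0.0, 9.8]
force: [-2.6, 2.5, 5.8]
opening: 0.0139
gripper_force: 30.0
```

The bracket is on the bed. Sliding it across to the long fence, about 15 mm along bed +y.

>>> step_arm([
  [[-0.08,0.49,0,0,0],[-0.08,0.49,0,0,0],[-0.03,0.2,0,0,0],[0,0,0,0,0]],
])

```text
clock: 8.0
tool_pos: [0.4896, -0.1863, 0.0365]
orientation: [180.0, -0.1, 9.9]
force: [1.2, 0.6, 6.5]
opening: 0.0137
gripper_force: 30.0
```

>>> step_arm([
  [[-0.02,0.1,0,0,0],[0,0,0,0,0],[0,0,0,0,0]],
])

```text
clock: 8.3
tool_pos: [0.4894, -0.1857, 0.0365]
orientation: [180.0, -0.1, 9.8]
force: [0.8, -1.6, 6.1]
opening: 0.0141
gripper_force: 30.0
```

>>> step_arm([
  [[-0.02,0.1,0,0,0],[0,0,0,0,0],[0,0,0,0,0]],
])

```text
clock: 8.6
tool_pos: [0.4892, -0.1848, 0.0365]
orientation: [180.0, -0.1, 9.8]
force: [1.8, -2.0, 6.6]
opening: 0.0139
gripper_force: 30.0
```

>>> step_arm([
  [[-0.01,0.1,0,0,0],[0,0,0,0,0],[0,0,0,0,0]],
])

```text
clock: 8.9
tool_pos: [0.489, -0.1839, 0.0365]
orientation: [180.0, -0.1, 9.8]
force: [1.1, -2.5, 6.4]
opening: 0.0138
gripper_force: 30.0
```

>>> step_arm([
  [[-0.02,0.1,0,0,0],[0,0,0,0,0],[0,0,0,0,0]],
])

```text
clock: 9.2
tool_pos: [0.4889, -0.1829, 0.0365]
orientation: [180.0, -0.1, 9.8]
force: [0.7, -3.3, 6.0]
opening: 0.0138
gripper_force: 30.0
```

>>> step_arm([
  [[-0.01,0.05,0,0,0],[0,0,0,0,0],[0,0,0,0,0]],
])

```text
clock: 9.5
tool_pos: [0.4888, -0.1828, 0.0365]
orientation: [179.9, -0.1, 9.8]
force: [1.4, -5.9, 5.5]
opening: 0.0141
gripper_force: 30.0
```

>>> step_arm([
  [[-0.01,0.06,0,0,0],[0,0,0,0,0],[0,0,0,0,0]],
])

```text
clock: 9.8
tool_pos: [0.4887, -0.1827, 0.0366]
orientation: [179.9, -0.1, 9.8]
force: [1.5, -10.3, 4.0]
opening: 0.0139
gripper_force: 30.0
```

It's pressed on the long fence with about 8 N. Sliding along bed +x now.

>>> step_arm([
  [[0.39,0.07,0,0,0],[0.39,0.07,0,0,0],[0.39,0.07,0,0,0],[0.39,0.07,0,0,0],[0.39,0.06,0,0,0],[0,0,0,0,0],[0,0,0,0,0]],
])

```text
clock: 10.5
tool_pos: [0.5029, -0.1803, 0.0366]
orientation: [180.0, 0.4, 9.8]
force: [-13.8, -11.7, 22.0]
opening: 0.014
gripper_force: 30.0
```

>>> step_arm([
  [[0.2,0.03,0,0,0],[0.2,0.04,0,0,0],[0.2,0.03,0,0,0],[0.19,0.03,0,0,0],[0,0,0,0,0],[0,0,0,0,0]],
])

```text
clock: 11.1
tool_pos: [0.5104, -0.179, 0.0366]
orientation: [180.0, 0.5, 9.8]
force: [-16.1, -12.3, 22.4]
opening: 0.0139
gripper_force: 30.0
```

>>> step_arm([
  [[0,0,0.1,0,0],[0,0,0,0,0],[0,0,0,0,0]],
])

```text
clock: 11.4
tool_pos: [0.5111, -0.1789, 0.0367]
orientation: [180.0, 0.4, 9.7]
force: [-9.8, -13.0, 10.5]
opening: 0.0136
gripper_force: 30.0
```

Run:
```python
from m import *
o=ctrl.get_obs();print(o['tool_pos'],o['orientation'],o['force'],o['moment'])
p,d=viewer.snapshot('scene')
cv2.imwrite('pics/b.png',cv2.resize(p[150:260,165:275],(600,600),interpolation=cv2.INTER_CUBIC))
```

```text
[ 0.51112709 -0.17890691  0.03669111] [179.97793039   0.42781096   9.74605359] [ -9.81862751 -13.03028493  10.46164708] [-5.19366934  3.44330059  0.02648334]
```

View pics/b.png

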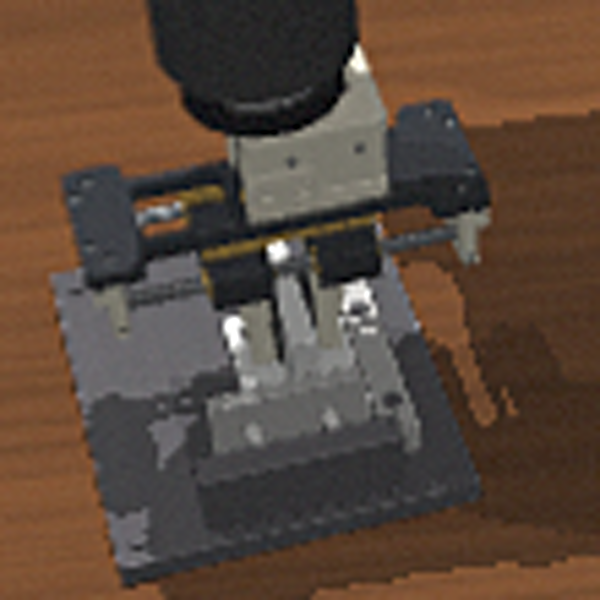

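The bracket is flat on the bed and about at the end fence (fence plate near (290,410) in the crop). Continuing along bed +x.

>>> step_arm([
  [[0.2,0.03,0,0,0],[0.2,0.03,0,0,0],[0.2,0.04,0,0,0],[0.2,0.03,0,0,0],[0,0,0,0,0],[0,0,0,0,0]],
])

```text
clock: 12.05
tool_pos: [0.5165, -0.178, 0.0368]
orientation: [-180.0, 0.7, 9.7]
force: [-18.4, -13.8, 19.9]
opening: 0.0139
gripper_force: 30.0
```

>>> step_arm([
  [[0.2,0.03,0,0,0],[0.2,0.03,0,0,0],[0,0,0,0,0],[0,0,0,0,0]],
])

```text
clock: 12.45
tool_pos: [0.52, -0.1774, 0.0368]
orientation: [-180.0, 0.7, 9.7]
force: [-19.7, -13.1, 22.0]
opening: 0.0138
gripper_force: 30.0
```

>>> step_arm([
  [[0.2,0.03,0.05,0,0],[0.2,0.03,0.05,0,0],[0,0,0,0,0],[0,0,0,0,0]],
])

```text
clock: 12.85
tool_pos: [0.5237, -0.1767, 0.0369]
orientation: [-180.0, 0.8, 9.7]
force: [-16.6, -14.6, 15.1]
opening: 0.0141
gripper_force: 30.0
```

>>> step_arm([
  [[0.2,0.03,0,0,0],[0,0,0,0,0],[0,0,0,0,0]],
])

```text
clock: 13.15
tool_pos: [0.5238, -0.1767, 0.0369]
orientation: [-179.9, 1.0, 9.7]
force: [-23.0, -15.1, 19.3]
opening: 0.0136
gripper_force: 30.0
```

>>> step_arm([
  [[0.2,0.03,0,0,0],[0,0,0,0,0],[0,0,0,0,0]],
])

```text
clock: 13.45
tool_pos: [0.5246, -0.1766, 0.0366]
orientation: [-179.9, 1.1, 9.7]
force: [-24.2, -16.3, 20.7]
opening: 0.0138
gripper_force: 30.0
```

Run:
```python
from m import *
o=ctrl.get_obs();print(o['tool_pos'],o['orientation'],o['force'],o['moment'])
a=np.radians(9.7);c,s=np.cos(a),np.sin(a)
def bed(P): X=P-np.array([.5062,-.2011,0]);return np.stack([c*X[...,0]+s*X[...,1],-s*X[...,0]+c*X[...,1],P[...,2]],-1)*1000
d0=np.load('scene0.npy');p,d=viewer.snapshot('scene')
for D in(d0,d):
    B=bed(cloud('scene',D)[0])
    m=(abs(B[...,1]-7)<36)&(B[...,0]>40)&(B[...,0]<110)&(B[...,2]>20)&(B[...,2]<62)
    for lo in range(20,62,3):
        q=m&(B[...,2]>=lo)&(B[...,2]<lo+3)
        h=np.histogram(B[...,0][q],np.arange(40,112,4))[0];print(lo,h)
    print()
cv2.imwrite('pics/c.png',cv2.resize(p[150:260,165:275],(600,600),interpolation=cv2.INTER_CUBIC))
```

```text
[ 0.52456785 -0.17656965  0.03660619] [-179.9152915     1.08088713    9.65871649] [-24.15966096 -16.27674717  20.74428098] [-5.79160792  8.89416413  0.06817437]
20 [ 0  0  1  1  0  0  0  0  0  0  0  0  0  1 20  3  0]
23 [ 0  0  0  8  1  0  0  0  0  0  0  0  0  0 19  2  0]
26 [ 0  0  0  6  6  0  0  0  0  0  0  0  0  2 19  0  0]
29 [ 0  0  0  8  6  0  0  0  0  0  0  0  0  0 17  4  0]
32 [ 0  0  0  8 11  0  0  0  0  0  0  0  0  1 17  1  0]
35 [ 0  0  0  4 10  0  0  0  0  0  0  0  0  3 17  4  0]
38 [ 0  0  0 13 11  1  4  1  0  0  0  0  0  1 16  4  0]
41 [ 0  0  0  7 13  3  5  2  3  0  0  0  0  1 19  3  0]
44 [ 0  0  0 10 14  1  0  1  0  0  2  1  0  2 14  2  0]
47 [ 0  0  0 12 10  0  0  0  0  2 13 18 13 19 25  3  0]
50 [ 0  2  3 13  8  0  0  0  0  0  6 14 12 15  9  1  0]
53 [ 0  8 19 17  9  2  0  0  0  0  0  0  1  1  1  0  0]
56 [ 0  0 10  5  2  0  0  0  0  0  0  0  0  0  0  0  0]
59 [0 0 0 0 1 0 0 0 0 0 0 0 0 0 0 0 0]

20 [ 0  0  0  0  0  0  0  0  0  0  0  0  0  2 19  5  0]
23 [ 0  0  0  0  0  0  0  0  0  0  0  0  0  1 15  3  0]
26 [ 0  0  0  0  0  0  0  0  0  0  0  0  0  2 20  2  0]
29 [ 0  0  0  0  0  0  0  0  0  0  0  0  0  3 13  1  0]
32 [ 0  0  0  0  0  0  0  0  0  0  0  0  0  0 24  1  0]
35 [ 0  0  0  0  0  0  5  1  0  0  0  0  0  1 14  0  0]
38 [ 0  0  0  0  0  0  9 11  0  0  0  0  0  0 23  4  0]
41 [ 0  0  0  0  0  0 14  9  1  0  0  0  0  0 21  1  0]
44 [ 0  0  0  0  0  0  7 12  2  0  0  1  0  3 15  1  0]
47 [ 0  0  1  1  0  0  7 13  0  1 13 14 12 14 18  6  0]
50 [ 0  0  0  0  0  2 11 16  1  0  8 18 13 19 15  0  0]
53 [ 0  0  0  0 13 25 13 13  0  0  0  0  0  2  0  0  0]
56 [1 0 0 1 3 4 8 4 0 0 0 0 0 0 0 0 0]
59 [1 0 0 0 4 0 0 0 0 0 0 0 0 0 0 0 0]
```

View pics/c.png

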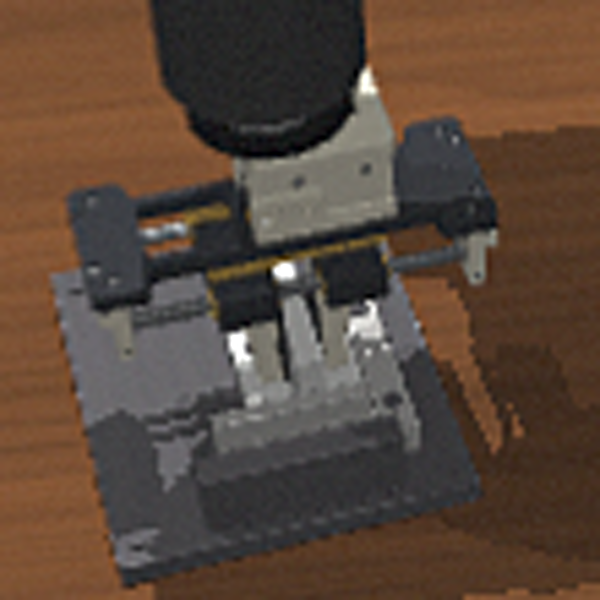

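The end fence plate has moved 12 mm, with its rear face going from about 56 to 68 mm, so it is solid on its stop. Holding briefly to check it's at rest.

>>> step_arm([
  [[0,0,0,0,0],[0,0,0,0,0],[0,0,0,0,0],[0,0,0,0,0],[0,0,0,0,0],[0,0,0,0,0]],
])

```text
clock: 14.1
tool_pos: [0.5246, -0.1765, 0.0366]
orientation: [-179.9, 1.1, 9.7]
force: [-25.3, -14.7, 19.9]
opening: 0.014
gripper_force: 30.0
```

```bash
python3 -c "
from plant import close_job
print(close_job())"
```

```text
the job is handed in; nothing more can be done
None
```

I handed the job in with the bracket still gripped, resting on the bed and pressed against both fences; the end fence measured 12 mm in, solid on its stop, but no verdict came back from `close_job()`.

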